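# Sort the screw-cap bottles into their packing trays by size

### The job

Pack the three narrow-necked screw-cap bottles, working from the biggest to the smallest: stand the biggest bottle in the biggest cardboard tray, then the middle-sized one in the middle-sized tray, then the smallest in the smallest tray. Each must stand upright on its tray's floor; set them down rather than dropping them. Leave the jars and the tape roll where they are.

Things in the scene. Friction and masses are not known exactly. Their poses are not given: they have to be found in the camera images.
- bottle_large_center (a point): biggest of the three screw-cap bottles: pale blue plastic, plain white label band, dark blue cap on a narrow neck (seen from above: a pale ring round a small dark disc). Loose, upright, round, body 64 mm in diameter and straight from its foot up to 68 mm, then a sloping shoulder; 95 mm tall with the cap, cap 30 mm across, 220 g or so. This point is its centre, on its axis half-way up (47.5 mm above its underside); z is its axis, up; yaw does not matter
- bottle_medium_center (a point): middle-sized of the three screw-cap bottles: pale blue plastic, plain white label band, dark blue cap on a narrow neck (seen from above: a pale ring round a small dark disc). Loose, upright, round, body 48 mm in diameter and straight from its foot up to 61 mm, then a sloping shoulder; 85 mm tall with the cap, cap 23 mm across, 120 g or so. This point is its centre, on its axis half-way up (42.5 mm above its underside); z is its axis, up; yaw does not matter
- bottle_small_center (a point): smallest of the three screw-cap bottles: pale blue plastic, plain white label band, dark blue cap on a narrow neck (seen from above: a pale ring round a small dark disc). Loose, upright, round, body 34 mm in diameter and straight from its foot up to 54 mm, then a sloping shoulder; 75 mm tall with the cap, cap 17 mm across, 60 g or so. This point is its centre, on its axis half-way up (37.5 mm above its underside); z is its axis, up; yaw does not matter
- tray_large: biggest of the three square open packing trays of brown cardboard, fixed to the table: 106 mm square outside, 98 mm inside, walls 4 mm thick, rim 18 mm above the table, flat inner floor 4 mm above the table. Origin: centre of its underside, on the table; x and y run along its sides
- tray_medium: middle-sized of the three square open packing trays of brown cardboard, fixed to the table: 84 mm square outside, 76 mm inside, walls 4 mm thick, rim 18 mm above the table, flat inner floor 4 mm above the table. Origin: centre of its underside, on the table; x and y run along its sides
- tray_small: smallest of the three square open packing trays of brown cardboard, fixed to the table: 64 mm square outside, 56 mm inside, walls 4 mm thick, rim 18 mm above the table, flat inner floor 4 mm above the table. Origin: centre of its underside, on the table; x and y run along its sides
- jar_wide_center (a point): wide-mouthed jar, not a bottle: pale blue plastic, dark blue lid nearly as wide as its body, 60 mm in diameter, 75 mm tall, loose. To be left alone. This point is its centre, half-way up
- jar_narrow_center (a point): smaller wide-mouthed jar, not a bottle: same look, 46 mm in diameter, 60 mm tall, loose. To be left alone. This point is its centre, half-way up
- tape_roll_center (a point): roll of brown packing tape lying flat, loose: 84 mm outside, 60 mm hole, 45 mm high. To be left alone. This point is its centre, half-way up
There are look-alikes about, which are no part of the job. Leave any blue or pink look-alike of the tray_medium alone.

How it is judged:
On the way, in this order (a step that is already met when the one before it is completed fails the run):
1. the biggest bottle stands released in the biggest tray (horizontal distance between bottle_large_center and tray_large below 0.028 m and height (world z) of bottle_large_center between 0.0465 and 0.0565 m and angle between bottle_large_center's own z axis and vertical below 0.1 rad and linear speed of bottle_large below 0.03 m/s and contact force between the fingers and bottle_large below 0.3 N), for 0.2 s.
2. the middle-sized bottle stands released in the middle-sized tray (horizontal distance between bottle_medium_center and tray_medium below 0.028 m and height (world z) of bottle_medium_center between 0.0415 and 0.0515 m and angle between bottle_medium_center's own z axis and vertical below 0.1 rad and linear speed of bottle_medium below 0.03 m/s and contact force between the fingers and bottle_medium below 0.3 N), for 0.2 s.
3. the smallest bottle stands released in the smallest tray (horizontal distance between bottle_small_center and tray_small below 0.028 m and height (world z) of bottle_small_center between 0.0365 and 0.0465 m and angle between bottle_small_center's own z axis and vertical below 0.1 rad and linear speed of bottle_small below 0.03 m/s and contact force between the fingers and bottle_small below 0.3 N), for 0.2 s.
At the end, for the whole second after the job is handed in: All three bottles stand in the trays of their own size: each bottle's axis within 28 mm of the tray's centre (anywhere inside its walls), its underside on the tray's floor (height within 5 mm), upright within 0.1 rad, out of the gripper and at rest (below 0.03 m/s) (all of step 1 and all of step 2 and all of step 3); the robot touches nothing.
It fails at once if a jar or the tape roll moved by more than 25 mm (distance of any of jar_wide_center, jar_narrow_center, tape_roll_center from where it was at the start of the episode above 0.025 m).
It fails at once if a bottle dropped or thrown (faster than 0.7 m/s while out of the grip) ((linear speed of bottle_large above 0.7 m/s and contact force between the fingers and bottle_large below 0.1 N) or (linear speed of bottle_medium above 0.7 m/s and contact force between the fingers and bottle_medium below 0.1 N) or (linear speed of bottle_small above 0.7 m/s and contact force between the fingers and bottle_small below 0.1 N)).
It also fails if it takes over 83 s, if anything falls off the work surface, if the arm or the gripper's body presses on something with over 40 N, if the wrist force passes 120 N, or if a joint passes its speed limit or range.

### The arm

A 6-joint arm with a two-finger parallel gripper is mounted at the origin on the work surface. World frame = base frame: x ahead of the robot, y to its left, z up, the work surface at z = 0. Lengths are in m, angles in rad, forces in N, time in s.
With the tool pointing down it reaches from about 0.4 to 0.925 m from the base axis. Payload 12.5 kg.
Tool frame: the origin (TCP) lies at the very end of the fingers, on their centre line; the grasp point (between the pads) lies 19 mm behind it; z points along the fingers, y is the direction in which the jaws open and shut (so a half turn about z gives the same grasp; the last joint's range is limited). The gripper opens to 95 mm and grips with 3 to 60 N. Pads are 20 mm wide; open, the fingers measure 119 mm over their backs; the gripper's body (75 mm by 180 mm) begins 59 mm behind the grasp point.
Start: joints at [-1.326, 0.491, 1.559, -0, 1.092, -0.106], TCP at [0.215, -0.587, 0.186] pointing down, gripper open.
Joint ranges: [-3.1, 3.1], [-0.84, 2.19], [0.05, 2.79], [-1.13, 4.28], [0.06, 2.93], [-2.69, 2.69]. Speed limits (rad/s): [2.22, 2.22, 2.79, 3.14, 3.14, 3.14].

### API

Orientations are given as a unit quaternion [x, y, z, w].
In Python, from workcell import ctrl gives the robot as it stands.
- The arm moves only by the tool play_rows, never from a script. Its argument "motion" is a list of rows, each an object with "xyz": the shift along the tool's x, y, z in m, a list of three; "twist": the turn, a rotation vector about the tool's x, y, z in degrees, a list of three; "jaw": the opening, from 0 (shut) to 1 (fully open). A call has 1 to 8 rows; each row shifts and turns the pose as measured when the row begins, along the tool's axes as they then stand; what a row does not reach is not made up. A row lasts 1/8 s, in which the tool goes at most 62.5 mm and 10.7 degrees, less where a joint would pass 70% of its speed; a pose out of reach is approached as far as the arm can. A call with a gripper value outside its range is refused whole. The fingers move at their own pace and stop on an object; "squeeze" is the grip in N (left out, the last holds). Time passes only in rows, so rows that do not move let the fingers close. It gives the time, the measured TCP pose, the force and the opening at its end, in the units of the state.
- ctrl.state(): the state, without advancing time (a new reading comes with each control period).
- ctrl.read_camera(name): name is "scene" or "top" or "wrist"; returns a dict with "frame" (480x640x3 uint8, blue, green, red), "depth" (480x640 float32, m along the optical axis (not along the pixel's ray), 0 where there is no reading), "mtx" (3x3 intrinsics, pixels), "R" (3x3) and "t" (3): a world point X has camera coordinates R X + t. Camera axes: x right, y down, z forward; pixel columns grow to the right and rows downward; lengths in m; the calibration is good to about 2 mm. A picture is of the moment at which its call begins.
- ctrl.close_job(): hands the job in, once; it reports no verdict.
The state is a dict: "time_s": time; "joint_positions": joint angles; "qvel": joint speeds; "joint_torque": joint torques, N m; "eef_pos": TCP position; "orientation": TCP orientation; "wrist_force": force on the tool from outside, world axes, zero at the start; "wrist_torque": the same for the moment, N m; "width": finger opening in m.
Only numpy, scipy, OpenCV 4.12 (cv2) and the standard library are available. Lean on these libraries where they do the work, as an engineer would, in place of code of your own. Each camera call takes 0.05 s, during which the arm holds its last target. There are 200 camera calls.

## Working session

There is one attempt and no reset: what is moved stays moved. The work goes in short steps, Python scripts to look and compute and a tool call to move; the robot and the scene stay as the last step left them, time stands still between calls to the robot, and variables do not carry over. Pictures are saved under pics/ and viewed, about 12 in all and at most 16, crops included, and the job is handed in when it is done.

Besides the shell and the picture viewer there is one more tool, called after "Request:" by a JSON object that holds its "method" and its "body", one argument or row to a line. play_rows: Moves the arm, as the interface text tells. Its arguments: {"type":"object","properties":{"motion":{"type":"array","items":{"type":"object","properties":{"xyz":{"type":"array","items":{"type":"number"}},"twist":{"type":"array","items":{"type":"number"}},"jaw":{"type":"number"}}}},"squeeze":{"type":"number"}},"required":["motion"]}

```bash
mkdir -p pics
python3 - <<'E'
from workcell import ctrl
import cv2,numpy as np
for n in("top","scene"):
    d=ctrl.read_camera(n); cv2.imwrite(f"pics/{n}0.png",d["frame"]); np.savez(f"{n}0.npz",**{k:np.array(v) for k,v in d.items()})
    print(n,d["mtx"].round(1).tolist(),d["R"].round(3).tolist(),d["t"].round(3))
print(ctrl.state())
E
```

```text
top [[561.6, 0.0, 316.5], [0.0, 561.6, 247.7], [0.0, 0.0, 1.0]] [[0.007, -1.0, 0.003], [-0.994, -0.007, -0.111], [0.111, -0.002, -0.994]] [0.009 0.587 1.136]
scene [[489.6, 0.0, 321.7], [0.0, 489.6, 236.5], [0.0, 0.0, 1.0]] [[0.511, 0.859, -0.02], [0.575, -0.359, -0.735], [-0.639, 0.364, -0.678]] [-0.298 -0.288  1.405]
{'time_s': 0.1, 'joint_positions': array([-1.32561203e+00,  4.91493111e-01,  1.55938498e+00, -3.52780041e-05,
        1.09169295e+00, -1.05595061e-01]), 'qvel': array([-7.54403190e-05, -2.20739952e-03, -1.49390357e-03, -1.78081508e-03,
        1.29031724e-03, -1.26899463e-03]), 'joint_torque': array([ 3.33039141e-03, -6.13623691e+01, -2.58605361e+01,  6.94497395e-02,
        4.70244011e-02, -5.37467065e-05]), 'eef_pos': array([ 0.21472531, -0.58670066,  0.18522524]), 'orientation': array([ 9.84657080e-01,  1.74499842e-01, -4.97262352e-05, -4.86910486e-04]), 'wrist_force': array([ 0.68511897,  0.4570515 , -0.15938559]), 'wrist_torque': array([-0.02263578,  0.03862313,  0.00280384]), 'width': 0.09514281985303553}
```

View pics/top0.png

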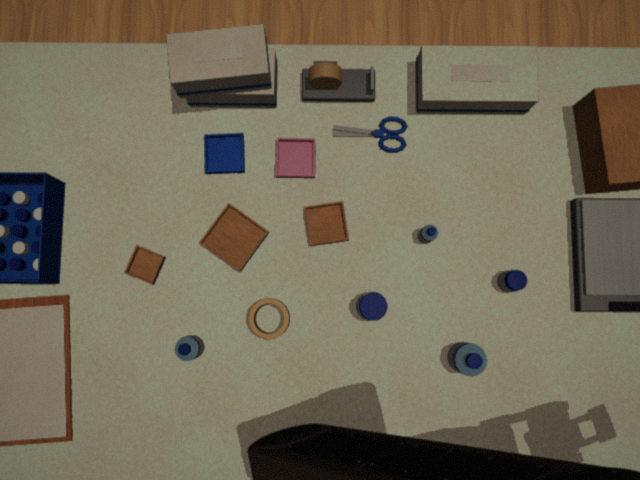

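View pics/scene0.png

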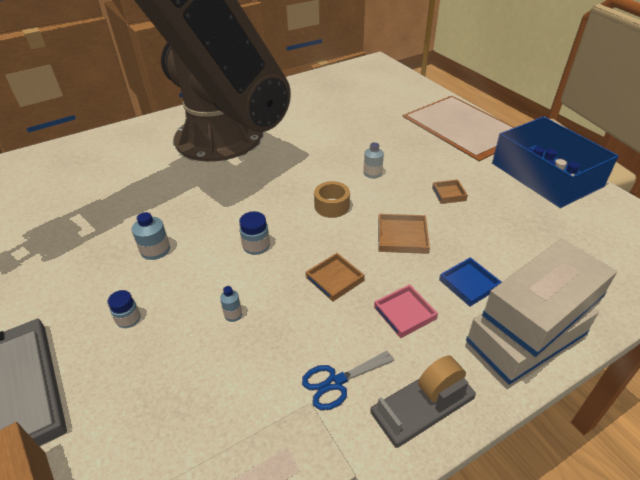

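Top view: candidates for bottles are (470,359) large, (187,348) medium and (429,233) small. The lids at (372,306) and (515,281) are nearly body-wide, so they are jars. Brown trays are (235,237) large, (326,223) medium and (145,264) small. Blue (224,153) and pink (295,158) are look-alikes, and the tape roll is at (268,318).

```bash
cat > h.py <<'E'
import cv2,numpy as np
def ray(d,u,v,z):
    K,R,t=d["mtx"],d["R"],d["t"]; C=-R.T@t
    r=R.T@np.linalg.solve(K,[u,v,1.]); return C+r*(z-C[2])/r[2]
def blob(m,u,v):
    n,l,s,c=cv2.connectedComponentsWithStats(m.astype(np.uint8))
    k=min((i for i in range(1,n) if s[i,4]>15),key=lambda i:np.hypot(*(c[i]-(u,v))))
    return (l==k).astype(np.uint8),s[k,4]
E
python3 - <<'E'
from h import *
d=dict(np.load("top0.npz")); f=d["frame"]; hsv=cv2.cvtColor(f,cv2.COLOR_BGR2HSV)
for p in((474,361),(458,350),(235,237),(268,305),(372,306)): print(p,hsv[p[1],p[0]])
dark=(hsv[...,0]>108)&(hsv[...,0]<130)&(hsv[...,1]>150)&(hsv[...,2]>25)
for n,u,v,z in(("L",474,361,.095),("M",185,349,.085),("S",430,232,.075),("jw",372,306,.075),("jn",515,281,.06)):
    m,a=blob(dark,u,v); (x,y),r=cv2.minEnclosingCircle(cv2.findNonZero(m)); 
    P=ray(d,x,y,z); Q=ray(d,x+r,y,z); print(n,round(x),round(y),a,P.round(4),"dia",round(2*np.linalg.norm(Q-P),4),"reach",np.hypot(*P[:2]).round(3))
br=(hsv[...,0]<16)&(hsv[...,1]>110)
for n,u,v,z in(("TL",235,237,.018),("TM",326,223,.018),("TS",145,264,.018),("tape",268,318,.045)):
    m,a=blob(br if n!="tape" else (hsv[...,0]<20)&(hsv[...,1]>90),u,v)
    b=cv2.boxPoints(cv2.minAreaRect(cv2.findNonZero(m))); W=np.array([ray(d,*q,z) for q in b]); e=W[1]-W[0];
    print(n,a,W.mean(0).round(4),"sides",np.linalg.norm(W[1]-W[0]).round(4),np.linalg.norm(W[2]-W[1]).round(4),"ang",np.degrees(np.arctan2(e[1],e[0])).round(1),"reach",np.hypot(*W.mean(0)[:2]).round(3))
c=f[190:400,110:540]; cv2.imwrite("pics/crop.png",cv2.resize(c,None,fx=1.8,fy=1.8))
E
```

```text
(474, 361) [117 155  66]
(458, 350) [94 55 70]
(235, 237) [ 13 158 108]
(268, 305) [ 23  54 128]
(372, 306) [115 148  76]
L 474 361 125 [ 0.3631 -0.2908  0.095 ] dia 0.0286 reach 0.465
M 184 350 94 [0.38   0.2702 0.085 ] dia 0.0217 reach 0.466
S 431 231 34 [ 0.6179 -0.2165  0.075 ] dia 0.0145 reach 0.655
jw 372 306 170 [ 0.4668 -0.0971  0.075 ] dia 0.0517 reach 0.477
jn 516 280 238 [ 0.5221 -0.3891  0.06  ] dia 0.0406 reach 0.651
TL 2459 [0.6103 0.189  0.018 ] sides 0.1059 0.107 ang -34.8 reach 0.639
TM 1528 [ 0.6412 -0.0059  0.018 ] sides 0.0843 0.0839 ang -80.8 reach 0.641
TS 910 [0.551  0.3747 0.018 ] sides 0.0631 0.0665 ang -20.9 reach 0.666
tape 727 [0.4416 0.1101 0.045 ] sides 0.0835 0.0806 ang -89.6 reach 0.455
```

View pics/crop.png

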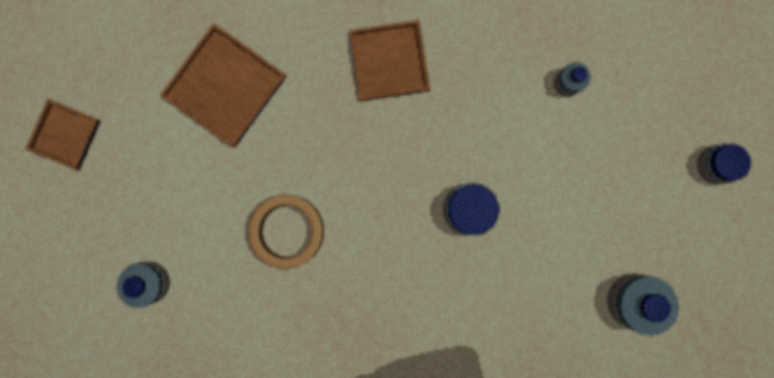

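Dark caps are visible inside pale rings on exactly three items, measured cap diameters 28.6/21.7/14.5 mm and tray sides 106/84/65 mm, and everything is within reach. The choice is confirmed, so I'm moving over the large bottle.

Request:
{"method": "play_rows", "body": {
  "motion": [
    {"xyz": [0.04,-0.038,0],"twist": [0,0,0],"jaw": 1},
    {"xyz": [0.04,-0.038,0],"twist": [0,0,0],"jaw": 1},
    {"xyz": [0.04,-0.038,0],"twist": [0,0,0],"jaw": 1},
    {"xyz": [0.04,-0.038,0],"twist": [0,0,0],"jaw": 1},
    {"xyz": [0.04,-0.038,0],"twist": [0,0,0],"jaw": 1},
    {"xyz": [0.04,-0.038,0],"twist": [0,0,0],"jaw": 1},
    {"xyz": [0,0,0],"twist": [0,0,0],"jaw": 1}
  ]
}}

```text
time_s: 0.98
eef_pos: [0.3647, -0.2809, 0.1835]
orientation: [0.985, 0.174, -0.0, -0.002]
wrist_force: [0.8, -0.5, 0.9]
width: 0.0953
```

```bash
cat > go.py <<'E'
import sys,numpy as np
from workcell import ctrl
from scipy.spatial.transform import Rotation as Ro
s=ctrl.state(); R=Ro.from_quat(s["orientation"]).as_matrix()
g=np.array([float(a) for a in sys.argv[1:4]])
print("t",s["time_s"],"pos",s["eef_pos"].round(4),"axes",R.round(3).tolist(),"w",round(s["width"],4),"F",s["wrist_force"].round(1),"q",np.round(s["joint_positions"],2))
print("tool shift",(R.T@(g-s["eef_pos"])).round(4))
E
python3 go.py .363 -.291 .185
python3 - <<'E'
from h import *
from workcell import ctrl
d=ctrl.read_camera("wrist"); cv2.imwrite("pics/w1.png",d["frame"]); np.savez("w1.npz",**d)
E
```

```text
t 0.975 pos [ 0.3647 -0.2809  0.1835] axes [[0.94, 0.342, -0.001], [0.342, -0.94, 0.004], [-0.0, -0.004, -1.0]] w 0.0953 F [ 0.8 -0.5  0.9] q [-0.8   0.26  1.95  0.    0.94  0.42]
tool shift [-0.0051  0.0089 -0.0016]
```

View pics/w1.png

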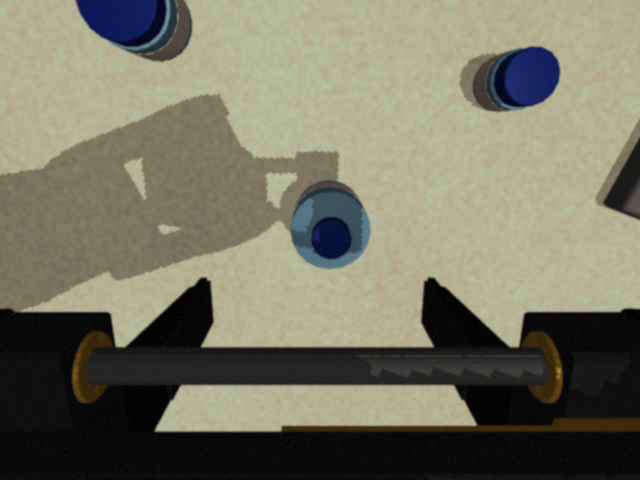

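The wrist view shows the large bottle at (331,237) between the finger lines, with jars at (130,15) and (528,77) clear. Next I check its position by ray.

Run:
```python
from h import *
d=dict(np.load("w1.npz"));print(ray(d,331,237,.095))
```

```text
[ 0.36631089 -0.28992998  0.095     ]
```

Request:
{"method": "play_rows", "body": {
  "motion": [
    {"xyz": [-0.006,0.009,0.0],"twist": [0,0,0]},
    {"xyz": [0,0,0.02],"twist": [0,0,0]},
    {"xyz": [0,0,0.02],"twist": [0,0,0]},
    {"xyz": [0,0,0],"twist": [0,0,0]}
  ]
}}

```text
$.motion[0]: bad value
```

```bash
python3 go.py .363 -.291 .03
```

```text
t 1.025 pos [ 0.3644 -0.2824  0.1835] axes [[0.94, 0.341, -0.001], [0.341, -0.94, 0.003], [-0.0, -0.003, -1.0]] w 0.0948 F [ 0.4 -0.5 -0.1] q [-0.8   0.26  1.95  0.    0.94  0.42]
tool shift [-0.0042  0.0081  0.1535]
```

Jaw is needed in every row. The two views agree to 3 mm, so I'm taking (0.3645, -0.290).

Request:
{"method": "play_rows", "body": {
  "motion": [
    {"xyz": [-0.003,0.008,0.0],"twist": [0,0,0],"jaw": 1},
    {"xyz": [0,0,0.04],"twist": [0,0,0],"jaw": 1},
    {"xyz": [0,0,0.04],"twist": [0,0,0],"jaw": 1},
    {"xyz": [0,0,0.03],"twist": [0,0,0],"jaw": 1},
    {"xyz": [0,0,0.02],"twist": [0,0,0],"jaw": 1},
    {"xyz": [0,0,0.015],"twist": [0,0,0],"jaw": 1},
    {"xyz": [0,0,0],"twist": [0,0,0],"jaw": 1}
  ]
}}

```text
time_s: 1.9
eef_pos: [0.3613, -0.3033, 0.0329]
orientation: [0.986, 0.167, 0.0, -0.0]
wrist_force: [0.4, -0.2, 0.6]
width: 0.0952
```

```bash
python3 go.py .3645 -.290 .03
```

```text
t 1.9 pos [ 0.3613 -0.3033  0.0329] axes [[0.944, 0.329, -0.0], [0.329, -0.944, 0.001], [0.0, -0.001, -1.0]] w 0.0952 F [ 0.4 -0.2  0.6] q [-0.84  0.52  2.08  0.    0.55  0.4 ]
tool shift [ 0.0074 -0.0115  0.0029]
```

Request:
{"method": "play_rows", "body": {
  "motion": [
    {"xyz": [0.006,-0.01,0.0],"twist": [0,0,0],"jaw": 1},
    {"xyz": [0,0,0.002],"twist": [0,0,0],"jaw": 1},
    {"xyz": [0,0,0],"twist": [0,0,0],"jaw": 1}
  ]
}}

```text
time_s: 2.28
eef_pos: [0.3638, -0.2929, 0.0319]
orientation: [0.986, 0.166, 0.001, 0.0]
wrist_force: [0.0, 0.4, 0.8]
width: 0.0953
```

```bash
python3 go.py .3645 -.290 .03
```

```text
t 2.275 pos [ 0.3638 -0.2929  0.0319] axes [[0.945, 0.328, 0.001], [0.328, -0.945, -0.001], [0.001, 0.001, -1.0]] w 0.0953 F [0.  0.4 0.8] q [-0.82  0.51  2.09  0.    0.54  0.42]
tool shift [ 0.0016 -0.0025  0.0019]
```

Good; close.

Request:
{"method": "play_rows", "body": {
  "motion": [
    {"xyz": [0,0,0],"twist": [0,0,0],"jaw": 0.6},
    {"xyz": [0,0,0],"twist": [0,0,0],"jaw": 0.5},
    {"xyz": [0,0,0],"twist": [0,0,0],"jaw": 0.5},
    {"xyz": [0,0,0],"twist": [0,0,0],"jaw": 0.5},
    {"xyz": [0,0,0],"twist": [0,0,0],"jaw": 0.5},
    {"xyz": [0,0,0],"twist": [0,0,0],"jaw": 0.5}
  ],
  "squeeze": 20
}}

```text
time_s: 3.02
eef_pos: [0.3641, -0.293, 0.0326]
orientation: [0.986, 0.166, 0.001, 0.001]
wrist_force: [0.1, 0.2, 0.8]
width: 0.0629
```

Request:
{"method": "play_rows", "body": {
  "motion": [
    {"xyz": [0,0,-0.02],"twist": [0,0,0],"jaw": 0.4},
    {"xyz": [0,0,-0.03],"twist": [0,0,0],"jaw": 0.4},
    {"xyz": [0,0,-0.04],"twist": [0,0,0],"jaw": 0.4},
    {"xyz": [0,0,-0.03],"twist": [0,0,0],"jaw": 0.4},
    {"xyz": [0,0,0],"twist": [0,0,0],"jaw": 0.4}
  ]
}}

```text
time_s: 3.65
eef_pos: [0.3633, -0.2924, 0.1549]
orientation: [0.986, 0.166, 0.0, -0.0]
wrist_force: [0.6, -0.1, -2.1]
width: 0.0632
```

```bash
python3 go.py .610 .189 .15
```

```text
t 3.65 pos [ 0.3633 -0.2924  0.1549] axes [[0.945, 0.328, -0.0], [0.328, -0.945, 0.001], [0.0, -0.001, -1.0]] w 0.0632 F [ 0.6 -0.1 -2.1] q [-0.82  0.31  1.97  0.    0.86  0.42]
tool shift [ 0.3909 -0.3738  0.0052]
```

Lifted: width is 63 mm and the load is about 2 N. Carrying.

Request:
{"method": "play_rows", "body": {
  "motion": [
    {"xyz": [0.02,-0.019,0],"twist": [0,0,0],"jaw": 0.4},
    {"xyz": [0.035,-0.034,0],"twist": [0,0,0],"jaw": 0.4},
    {"xyz": [0.035,-0.034,0],"twist": [0,0,0],"jaw": 0.4},
    {"xyz": [0.035,-0.034,0],"twist": [0,0,0],"jaw": 0.4},
    {"xyz": [0.035,-0.034,0],"twist": [0,0,0],"jaw": 0.4},
    {"xyz": [0.035,-0.034,0],"twist": [0,0,0],"jaw": 0.4},
    {"xyz": [0.035,-0.034,0],"twist": [0,0,0],"jaw": 0.4},
    {"xyz": [0.035,-0.034,0],"twist": [0,0,0],"jaw": 0.4}
  ]
}}

```text
time_s: 4.65
eef_pos: [0.5304, 0.0458, 0.144]
orientation: [0.987, 0.163, -0.006, -0.003]
wrist_force: [0.9, -0.6, -1.4]
width: 0.0633
```

```bash
python3 go.py .610 .189 .15
```

```text
t 4.65 pos [0.5304 0.0458 0.144 ] axes [[0.947, 0.322, -0.012], [0.322, -0.947, 0.004], [-0.01, -0.008, -1.0]] w 0.0633 F [ 0.9 -0.6 -1.4] q [-0.04  0.41  1.83  0.    0.91  1.2 ]
tool shift [ 0.1214 -0.1101 -0.0063]
```

Request:
{"method": "play_rows", "body": {
  "motion": [
    {"xyz": [0.035,-0.032,0],"twist": [0,0,0],"jaw": 0.4},
    {"xyz": [0.035,-0.032,0],"twist": [0,0,0],"jaw": 0.4},
    {"xyz": [0.025,-0.022,0],"twist": [0,0,0],"jaw": 0.4},
    {"xyz": [0.012,-0.011,0],"twist": [0,0,0],"jaw": 0.4},
    {"xyz": [0,0,0],"twist": [0,0,0],"jaw": 0.4}
  ]
}}

```text
time_s: 5.28
eef_pos: [0.5998, 0.1785, 0.1341]
orientation: [0.986, 0.165, -0.011, -0.003]
wrist_force: [0.1, 0.1, -1.9]
width: 0.0631
```

```bash
python3 go.py .610 .189 .036
```

```text
t 5.275 pos [0.5998 0.1785 0.1341] axes [[0.945, 0.325, -0.023], [0.325, -0.946, 0.002], [-0.021, -0.01, -1.0]] w 0.0631 F [ 0.1  0.1 -1.9] q [0.18 0.55 1.6  0.01 1.01 1.42]
tool shift [ 0.0151 -0.0056  0.0978]
```

Request:
{"method": "play_rows", "body": {
  "motion": [
    {"xyz": [0.008,-0.003,0],"twist": [-0.6,1.2,0],"jaw": 0.4},
    {"xyz": [0.006,-0.003,0],"twist": [0,0,0],"jaw": 0.4},
    {"xyz": [0,0,0.02],"twist": [0,0,0],"jaw": 0.4},
    {"xyz": [0,0,0.025],"twist": [0,0,0],"jaw": 0.4},
    {"xyz": [0,0,0.02],"twist": [0,0,0],"jaw": 0.4},
    {"xyz": [0,0,0],"twist": [0,0,0],"jaw": 0.4}
  ]
}}

```text
time_s: 6.02
eef_pos: [0.6124, 0.1855, 0.0686]
orientation: [0.987, 0.163, 0.002, 0.001]
wrist_force: [-0.0, -0.1, -1.3]
width: 0.0631
```

```bash
echo 'z=R.T@[0,0,-1]; print("level twist deg",np.degrees([-z[1],z[0]]).round(2))' >> go.py; python3 go.py .610 .189 .0366
```

```text
t 6.025 pos [0.6124 0.1855 0.0686] axes [[0.947, 0.321, 0.004], [0.321, -0.947, -0.001], [0.004, 0.002, -1.0]] w 0.0631 F [-0.  -0.1 -1.3] q [ 0.19  0.64  1.64 -0.    0.86  1.44]
tool shift [-0.0012 -0.0042  0.0319]
level twist deg [ 0.13 -0.21]
```

Request:
{"method": "play_rows", "body": {
  "motion": [
    {"xyz": [-0.001,-0.004,0.01],"twist": [0.1,-0.2,0],"jaw": 0.4},
    {"xyz": [0,0,0.01],"twist": [0,0,0],"jaw": 0.4},
    {"xyz": [0,0,0.006],"twist": [0,0,0],"jaw": 0.4},
    {"xyz": [0,0,0.003],"twist": [0,0,0],"jaw": 0.4},
    {"xyz": [0,0,0],"twist": [0,0,0],"jaw": 0.4}
  ]
}}

```text
time_s: 6.65
eef_pos: [0.6112, 0.1891, 0.0399]
orientation: [0.987, 0.162, 0.002, 0.0]
wrist_force: [-0.3, 1.3, -1.5]
width: 0.0627
```

```bash
python3 go.py .610 .189 .0366
```

```text
t 6.65 pos [0.6112 0.1891 0.0399] axes [[0.947, 0.32, 0.003], [0.32, -0.947, 0.0], [0.003, 0.001, -1.0]] w 0.0627 F [-0.3  1.3 -1.5] q [ 0.2   0.68  1.65 -0.    0.81  1.44]
tool shift [-0.0012 -0.0003  0.0033]
level twist deg [ 0.05 -0.17]
```

Request:
{"method": "play_rows", "body": {
  "motion": [
    {"xyz": [0,0,0.003],"twist": [0,0,0],"jaw": 0.4},
    {"xyz": [0,0,0.0015],"twist": [0,0,0],"jaw": 0.4},
    {"xyz": [0,0,0],"twist": [0,0,0],"jaw": 0.4}
  ]
}}

```text
time_s: 7.02
eef_pos: [0.6118, 0.1893, 0.0368]
orientation: [0.987, 0.162, 0.003, 0.0]
wrist_force: [0.0, 0.0, -0.4]
width: 0.063
```

Load has gone off the wrist, so it is on the floor. Release and rise.

Request:
{"method": "play_rows", "body": {
  "motion": [
    {"xyz": [0,0,0],"twist": [0,0,0],"jaw": 0.75},
    {"xyz": [0,0,0],"twist": [0,0,0],"jaw": 1},
    {"xyz": [0,0,0],"twist": [0,0,0],"jaw": 1},
    {"xyz": [0,0,0],"twist": [0,0,0],"jaw": 1},
    {"xyz": [0,0,0],"twist": [0,0,0],"jaw": 1}
  ]
}}

```text
time_s: 7.65
eef_pos: [0.6122, 0.1893, 0.037]
orientation: [0.987, 0.162, 0.003, 0.0]
wrist_force: [0.0, 0.1, 0.3]
width: 0.0946
```

Request:
{"method": "play_rows", "body": {
  "motion": [
    {"xyz": [0,0,-0.02],"twist": [0,0,0],"jaw": 1},
    {"xyz": [0,0,-0.03],"twist": [0,0,0],"jaw": 1},
    {"xyz": [0,0,-0.04],"twist": [0,0,0],"jaw": 1},
    {"xyz": [0,0,-0.04],"twist": [0,0,0],"jaw": 1},
    {"xyz": [0,0,0],"twist": [0,0,0],"jaw": 1}
  ]
}}

```text
time_s: 8.28
eef_pos: [0.6111, 0.1891, 0.1702]
orientation: [0.987, 0.162, 0.002, 0.0]
wrist_force: [0.6, -0.9, -1.0]
width: 0.095
```

```bash
python3 go.py .380 .270 .17
python3 - <<'E'
from h import *
from workcell import ctrl
d=ctrl.read_camera("scene"); cv2.imwrite("pics/s2.png",d["frame"])
E
```

```text
t 8.275 pos [0.6111 0.1891 0.1702] axes [[0.947, 0.32, 0.004], [0.32, -0.947, 0.0], [0.004, 0.001, -1.0]] w 0.095 F [ 0.6 -0.9 -1. ] q [ 0.2   0.52  1.54 -0.    1.07  1.44]
tool shift [-0.193  -0.1507 -0.0008]
level twist deg [ 0.06 -0.24]
```

View pics/s2.png

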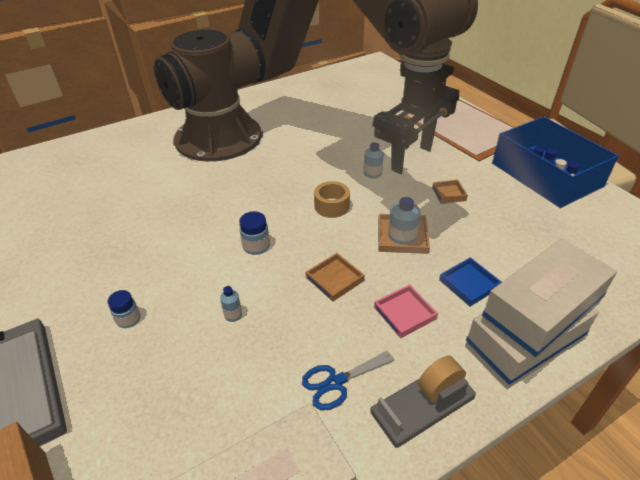

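The large bottle stands upright in the large tray at (404,222), and the jars and tape are untouched. Next is the medium bottle.

Request:
{"method": "play_rows", "body": {
  "motion": [
    {"xyz": [-0.032,-0.025,0],"twist": [0,0,0],"jaw": 1},
    {"xyz": [-0.04,-0.031,0],"twist": [0,0,0],"jaw": 1},
    {"xyz": [-0.04,-0.031,0],"twist": [0,0,0],"jaw": 1},
    {"xyz": [-0.04,-0.031,0],"twist": [0,0,0],"jaw": 1},
    {"xyz": [-0.03,-0.024,0],"twist": [0,0,0],"jaw": 1},
    {"xyz": [-0.008,-0.006,0],"twist": [0,0,0],"jaw": 1},
    {"xyz": [0,0,0],"twist": [0,0,0],"jaw": 1}
  ]
}}

```text
time_s: 9.2
eef_pos: [0.3733, 0.2681, 0.16]
orientation: [0.987, 0.162, -0.006, 0.002]
wrist_force: [-0.8, 0.3, 0.5]
width: 0.0953
```

```bash
python3 go.py .380 .270 .03
python3 - <<'E'
from h import *
from workcell import ctrl
d=ctrl.read_camera("wrist"); hsv=cv2.cvtColor(d["frame"],cv2.COLOR_BGR2HSV)
m,a=blob((hsv[...,0]>108)&(hsv[...,0]<130)&(hsv[...,1]>150)&(hsv[...,2]>25),320,240)
(x,y),r=cv2.minEnclosingCircle(cv2.findNonZero(m)); P=ray(d,x,y,.085); print(x,y,P,2*np.linalg.norm(ray(d,x+r,y,.085)-P))
E
```

```text
t 9.2 pos [0.3733 0.2681 0.16  ] axes [[0.948, 0.319, -0.01], [0.319, -0.948, -0.005], [-0.011, 0.001, -1.0]] w 0.0953 F [-0.8  0.3  0.5] q [0.48 0.3  1.97 0.   0.88 1.72]
tool shift [0.0084 0.0002 0.1299]
level twist deg [0.08 0.66]
314.5 224.40908813476562 [0.38231952 0.27373602 0.085     ] 0.02309517659785757
```

Request:
{"method": "play_rows", "body": {
  "motion": [
    {"xyz": [0.009,-0.001,0],"twist": [0.1,0.7,0],"jaw": 1},
    {"xyz": [0,0,0],"twist": [0,0,0],"jaw": 1},
    {"xyz": [0,0,0.03],"twist": [0,0,0],"jaw": 1},
    {"xyz": [0,0,0.03],"twist": [0,0,0],"jaw": 1},
    {"xyz": [0,0,0.02],"twist": [0,0,0],"jaw": 1},
    {"xyz": [0,0,0.0],"twist": [0,0,0],"jaw": 1}
  ]
}}

```text
time_s: 10.0
eef_pos: [0.3876, 0.271, 0.0771]
orientation: [0.987, 0.159, 0.002, -0.001]
wrist_force: [0.8, -0.1, -0.1]
width: 0.095
```

```bash
python3 go.py .381 .272 .028
```

```text
t 10.0 pos [0.3876 0.271  0.0771] axes [[0.949, 0.314, 0.003], [0.314, -0.949, 0.002], [0.003, -0.001, -1.0]] w 0.095 F [ 0.8 -0.1 -0.1] q [0.47 0.44 2.04 0.   0.66 1.72]
tool shift [-0.0061 -0.003   0.0491]
level twist deg [-0.03 -0.19]
```

Request:
{"method": "play_rows", "body": {
  "motion": [
    {"xyz": [-0.006,-0.003,0],"twist": [0,-0.2,0],"jaw": 1},
    {"xyz": [0,0,0.015],"twist": [0,0,0],"jaw": 1},
    {"xyz": [0,0,0.015],"twist": [0,0,0],"jaw": 1},
    {"xyz": [0,0,0.012],"twist": [0,0,0],"jaw": 1},
    {"xyz": [0,0,0.0],"twist": [0,0,0],"jaw": 1}
  ]
}}

```text
time_s: 10.62
eef_pos: [0.3821, 0.273, 0.0376]
orientation: [0.987, 0.159, 0.002, -0.001]
wrist_force: [0.7, 0.8, 0.5]
width: 0.0951
```

```bash
python3 go.py .381 .272 .028
```

```text
t 10.625 pos [0.3821 0.273  0.0376] axes [[0.949, 0.314, 0.004], [0.314, -0.949, 0.003], [0.005, -0.001, -1.0]] w 0.0951 F [0.7 0.8 0.5] q [0.48 0.5  2.08 0.   0.55 1.73]
tool shift [-0.0014  0.0006  0.0096]
level twist deg [-0.09 -0.29]
```

Request:
{"method": "play_rows", "body": {
  "motion": [
    {"xyz": [-0.001,0,0.007],"twist": [0,-0.3,0],"jaw": 1},
    {"xyz": [0,0,0.003],"twist": [0,0,0],"jaw": 0.7},
    {"xyz": [0,0,0],"twist": [0,0,0],"jaw": 0.5},
    {"xyz": [0,0,0],"twist": [0,0,0],"jaw": 0.3},
    {"xyz": [0,0,0],"twist": [0,0,0],"jaw": 0.3},
    {"xyz": [0,0,0],"twist": [0,0,0],"jaw": 0.3},
    {"xyz": [0,0,0],"twist": [0,0,0],"jaw": 0.3},
    {"xyz": [0,0,0],"twist": [0,0,0],"jaw": 0.3}
  ],
  "squeeze": 15
}}

```text
time_s: 11.62
eef_pos: [0.3817, 0.273, 0.0283]
orientation: [0.987, 0.159, 0.001, -0.001]
wrist_force: [0.5, -0.3, -0.6]
width: 0.0474
```

Request:
{"method": "play_rows", "body": {
  "motion": [
    {"xyz": [0,0,-0.02],"twist": [0,0,0],"jaw": 0.3},
    {"xyz": [0,0,-0.03],"twist": [0,0,0],"jaw": 0.3},
    {"xyz": [0,0,-0.04],"twist": [0,0,0],"jaw": 0.3},
    {"xyz": [0,0,-0.04],"twist": [0,0,0],"jaw": 0.3},
    {"xyz": [0,0,0],"twist": [0,0,0],"jaw": 0.3}
  ]
}}

```text
time_s: 12.25
eef_pos: [0.3811, 0.2725, 0.1614]
orientation: [0.987, 0.159, -0.001, -0.001]
wrist_force: [0.0, 0.2, -1.5]
width: 0.0469
```

```bash
python3 go.py .641 -.006 .16
```

```text
t 12.25 pos [0.3811 0.2725 0.1614] axes [[0.95, 0.314, -0.001], [0.314, -0.95, 0.001], [-0.001, -0.002, -1.0]] w 0.0469 F [ 0.   0.2 -1.5] q [0.48 0.3  1.96 0.   0.88 1.73]
tool shift [0.1594 0.346  0.0008]
level twist deg [-0.09  0.06]
```

Request:
{"method": "play_rows", "body": {
  "motion": [
    {"xyz": [0.01,0.022,-0.002],"twist": [0,0,0],"jaw": 0.3},
    {"xyz": [0.02,0.0435,-0.002],"twist": [0,0,0],"jaw": 0.3},
    {"xyz": [0.02,0.0435,-0.002],"twist": [0,0,0],"jaw": 0.3},
    {"xyz": [0.02,0.0435,-0.002],"twist": [0,0,0],"jaw": 0.3},
    {"xyz": [0.02,0.0435,-0.002],"twist": [0,0,0],"jaw": 0.3},
    {"xyz": [0.02,0.0435,-0.002],"twist": [0,0,0],"jaw": 0.3},
    {"xyz": [0.02,0.0435,-0.002],"twist": [0,0,0],"jaw": 0.3},
    {"xyz": [0.01,0.022,0],"twist": [0,0,0],"jaw": 0.3}
  ]
}}

```text
time_s: 13.25
eef_pos: [0.6123, 0.0196, 0.164]
orientation: [0.987, 0.161, -0.007, -0.001]
wrist_force: [0.6, 0.8, -0.5]
width: 0.0465
```

```bash
python3 go.py .641 -.006 .16
```

```text
t 13.25 pos [0.6123 0.0196 0.164 ] axes [[0.948, 0.317, -0.014], [0.317, -0.948, 0.0], [-0.013, -0.005, -1.0]] w 0.0465 F [ 0.6  0.8 -0.5] q [-0.08  0.5   1.61 -0.    1.05  1.17]
tool shift [0.0192 0.0334 0.0036]
level twist deg [-0.28  0.76]
```

Request:
{"method": "play_rows", "body": {
  "motion": [
    {"xyz": [0.012,0.02,0],"twist": [-0.3,0.8,0],"jaw": 0.3},
    {"xyz": [0.006,0.008,0],"twist": [0,0,0],"jaw": 0.3},
    {"xyz": [0,0,0.02],"twist": [0,0,0],"jaw": 0.3},
    {"xyz": [0,0,0.03],"twist": [0,0,0],"jaw": 0.3},
    {"xyz": [0,0,0.03],"twist": [0,0,0],"jaw": 0.3},
    {"xyz": [0,0,0],"twist": [0,0,0],"jaw": 0.3}
  ]
}}

```text
time_s: 14.0
eef_pos: [0.6385, -0.001, 0.0779]
orientation: [0.987, 0.161, -0.001, -0.001]
wrist_force: [-0.3, -1.0, -0.8]
width: 0.0465
```

```bash
python3 go.py .641 -.006 .0325
```

```text
t 14.0 pos [ 0.6385 -0.001   0.0779] axes [[0.948, 0.317, -0.003], [0.317, -0.948, 0.001], [-0.002, -0.002, -1.0]] w 0.0465 F [-0.3 -1.  -0.8] q [-0.11  0.63  1.63  0.    0.89  1.14]
tool shift [0.0009 0.0056 0.0454]
level twist deg [-0.09  0.13]
```

Request:
{"method": "play_rows", "body": {
  "motion": [
    {"xyz": [0.001,0.006,0],"twist": [0,0.1,0],"jaw": 0.3},
    {"xyz": [0,0,0.015],"twist": [0,0,0],"jaw": 0.3},
    {"xyz": [0,0,0.015],"twist": [0,0,0],"jaw": 0.3},
    {"xyz": [0,0,0.007],"twist": [0,0,0],"jaw": 0.3},
    {"xyz": [0,0,0.0],"twist": [0,0,0],"jaw": 0.3}
  ]
}}

```text
time_s: 14.62
eef_pos: [0.6427, -0.0062, 0.0412]
orientation: [0.987, 0.161, 0.001, -0.0]
wrist_force: [-1.1, 0.4, -0.5]
width: 0.0472
```

```bash
python3 go.py .641 -.006 .0325
```

```text
t 14.625 pos [ 0.6427 -0.0062  0.0412] axes [[0.948, 0.318, 0.003], [0.318, -0.948, 0.001], [0.003, -0.0, -1.0]] w 0.0472 F [-1.1  0.4 -0.5] q [-0.11  0.68  1.65  0.    0.82  1.13]
tool shift [-0.0016 -0.0007  0.0087]
level twist deg [-0.01 -0.16]
```

Request:
{"method": "play_rows", "body": {
  "motion": [
    {"xyz": [-0.001,0,0.005],"twist": [0,-0.1,0],"jaw": 0.3},
    {"xyz": [0,0,0.003],"twist": [0,0,0],"jaw": 0.3},
    {"xyz": [0,0,0.001],"twist": [0,0,0],"jaw": 0.3},
    {"xyz": [0,0,0.0],"twist": [0,0,0],"jaw": 0.3}
  ]
}}

```text
time_s: 15.12
eef_pos: [0.6422, -0.0066, 0.0325]
orientation: [0.987, 0.161, 0.001, 0.0]
wrist_force: [0.3, -0.9, -0.5]
width: 0.0466
```

```bash
python3 go.py .641 -.006 .0325
```

```text
t 15.125 pos [ 0.6422 -0.0066  0.0325] axes [[0.948, 0.318, 0.002], [0.318, -0.948, 0.0], [0.002, 0.0, -1.0]] w 0.0466 F [ 0.3 -0.9 -0.5] q [-0.11  0.69  1.65  0.    0.8   1.13]
tool shift [-0.001  -0.0009 -0.    ]
level twist deg [ 0.02 -0.12]
```

Request:
{"method": "play_rows", "body": {
  "motion": [
    {"xyz": [0,0,0],"twist": [0,0,0],"jaw": 0.6},
    {"xyz": [0,0,0],"twist": [0,0,0],"jaw": 0.8},
    {"xyz": [0,0,0],"twist": [0,0,0],"jaw": 1},
    {"xyz": [0,0,0],"twist": [0,0,0],"jaw": 1},
    {"xyz": [0,0,0],"twist": [0,0,0],"jaw": 1}
  ]
}}

```text
time_s: 15.75
eef_pos: [0.6426, -0.0066, 0.033]
orientation: [0.987, 0.161, 0.002, 0.0]
wrist_force: [-0.1, 0.5, 0.5]
width: 0.0912
```

Request:
{"method": "play_rows", "body": {
  "motion": [
    {"xyz": [0,0,-0.02],"twist": [0,0,0],"jaw": 1},
    {"xyz": [0,0,-0.03],"twist": [0,0,0],"jaw": 1},
    {"xyz": [0,0,-0.04],"twist": [0,0,0],"jaw": 1},
    {"xyz": [0,0,-0.04],"twist": [0,0,0],"jaw": 1},
    {"xyz": [0,0,0],"twist": [0,0,0],"jaw": 1}
  ]
}}

```text
time_s: 16.38
eef_pos: [0.6419, -0.0066, 0.1663]
orientation: [0.987, 0.161, 0.001, -0.0]
wrist_force: [1.1, -0.0, -1.2]
width: 0.0953
```

```bash
python3 go.py .618 -.2165 .16
python3 - <<'E'
from h import *
from workcell import ctrl
d=ctrl.read_camera("scene"); cv2.imwrite("pics/s3.png",d["frame"])
E
```

```text
t 16.375 pos [ 0.6419 -0.0066  0.1663] axes [[0.948, 0.318, 0.002], [0.318, -0.948, 0.0], [0.002, 0.0, -1.0]] w 0.0953 F [ 1.1 -0.  -1.2] q [-0.11  0.53  1.54  0.    1.07  1.13]
tool shift [-0.0894  0.1914  0.0061]
level twist deg [ 0.01 -0.1 ]
```

View pics/s3.png

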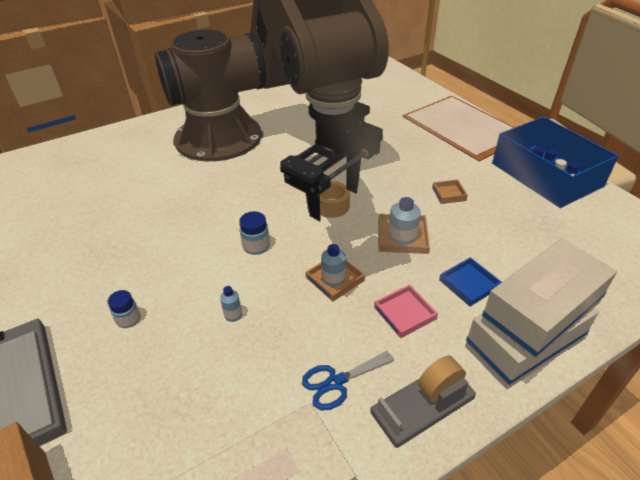

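The medium bottle stands in its tray at (333,268). Next is the small bottle at (231,304).

Request:
{"method": "play_rows", "body": {
  "motion": [
    {"xyz": [-0.014,0.03,0],"twist": [0,0,0],"jaw": 1},
    {"xyz": [-0.018,0.038,0],"twist": [0,0,0],"jaw": 1},
    {"xyz": [-0.018,0.038,0],"twist": [0,0,0],"jaw": 1},
    {"xyz": [-0.018,0.038,0],"twist": [0,0,0],"jaw": 1},
    {"xyz": [-0.014,0.03,0],"twist": [0,0,0],"jaw": 1},
    {"xyz": [-0.004,0.01,0],"twist": [0,0,0],"jaw": 1},
    {"xyz": [0,0,0],"twist": [0,0,0],"jaw": 1}
  ]
}}

```text
time_s: 17.3
eef_pos: [0.6137, -0.212, 0.1536]
orientation: [0.987, 0.162, -0.007, -0.004]
wrist_force: [-0.7, -0.0, 0.3]
width: 0.0949
```

```bash
python3 go.py .618 -.2165 .026
python3 - <<'E'
from h import *
from workcell import ctrl
d=ctrl.read_camera("wrist"); hsv=cv2.cvtColor(d["frame"],cv2.COLOR_BGR2HSV)
m,a=blob((hsv[...,0]>108)&(hsv[...,0]<130)&(hsv[...,1]>150)&(hsv[...,2]>25),320,240)
(x,y),r=cv2.minEnclosingCircle(cv2.findNonZero(m)); P=ray(d,x,y,.075); print(x,y,P,2*np.linalg.norm(ray(d,x+r,y,.075)-P))
E
```

```text
t 17.3 pos [ 0.6137 -0.212   0.1536] axes [[0.947, 0.32, -0.015], [0.32, -0.948, 0.006], [-0.012, -0.01, -1.0]] w 0.0949 F [-0.7 -0.   0.3] q [-0.43  0.56  1.52 -0.    1.08  0.81]
tool shift [0.0042 0.0069 0.1275]
level twist deg [-0.59  0.71]
327.7032775878906 229.6540985107422 [ 0.62084918 -0.21578759  0.075     ] 0.016939980056469114
```

Request:
{"method": "play_rows", "body": {
  "motion": [
    {"xyz": [0.005,0.005,0],"twist": [-0.6,0.7,0],"jaw": 1},
    {"xyz": [0,0,0],"twist": [0,0,0],"jaw": 1},
    {"xyz": [0,0,0.02],"twist": [0,0,0],"jaw": 1},
    {"xyz": [0,0,0.03],"twist": [0,0,0],"jaw": 1},
    {"xyz": [0,0,0.02],"twist": [0,0,0],"jaw": 1},
    {"xyz": [0,0,0.0],"twist": [0,0,0],"jaw": 1}
  ]
}}

```text
time_s: 18.1
eef_pos: [0.6223, -0.2101, 0.0827]
orientation: [0.986, 0.165, 0.001, 0.001]
wrist_force: [-0.9, -0.1, -0.5]
width: 0.095
```

```bash
python3 go.py .620 -.216 .026
```

```text
t 18.1 pos [ 0.6223 -0.2101  0.0827] axes [[0.946, 0.325, 0.003], [0.325, -0.946, -0.001], [0.002, 0.002, -1.0]] w 0.095 F [-0.9 -0.1 -0.5] q [-0.43  0.64  1.58  0.    0.92  0.81]
tool shift [-0.0042  0.0048  0.0567]
level twist deg [ 0.1  -0.14]
```

Request:
{"method": "play_rows", "body": {
  "motion": [
    {"xyz": [-0.004,0.005,0],"twist": [0.1,-0.1,0],"jaw": 1},
    {"xyz": [0,0,0.018],"twist": [0,0,0],"jaw": 1},
    {"xyz": [0,0,0.018],"twist": [0,0,0],"jaw": 1},
    {"xyz": [0,0,0.012],"twist": [0,0,0],"jaw": 1},
    {"xyz": [0,0,0.0],"twist": [0,0,0],"jaw": 1}
  ]
}}

```text
time_s: 18.73
eef_pos: [0.6208, -0.2164, 0.0331]
orientation: [0.986, 0.165, 0.001, 0.001]
wrist_force: [-0.1, 0.1, 0.9]
width: 0.0953
```

```bash
python3 go.py .620 -.216 .026
```

```text
t 18.725 pos [ 0.6208 -0.2164  0.0331] axes [[0.945, 0.326, 0.002], [0.326, -0.945, -0.001], [0.002, 0.001, -1.0]] w 0.0953 F [-0.1  0.1  0.9] q [-0.44  0.7   1.61  0.    0.82  0.8 ]
tool shift [-0.0006 -0.0006  0.0071]
level twist deg [ 0.08 -0.12]
```

Request:
{"method": "play_rows", "body": {
  "motion": [
    {"xyz": [0,0,0.006],"twist": [0,0,0],"jaw": 0.8},
    {"xyz": [0,0,0.001],"twist": [0,0,0],"jaw": 0.6},
    {"xyz": [0,0,0],"twist": [0,0,0],"jaw": 0.45},
    {"xyz": [0,0,0],"twist": [0,0,0],"jaw": 0.2},
    {"xyz": [0,0,0],"twist": [0,0,0],"jaw": 0.2},
    {"xyz": [0,0,0],"twist": [0,0,0],"jaw": 0.2},
    {"xyz": [0,0,0],"twist": [0,0,0],"jaw": 0.2},
    {"xyz": [0,0,0],"twist": [0,0,0],"jaw": 0.2}
  ],
  "squeeze": 10
}}

```text
time_s: 19.73
eef_pos: [0.6218, -0.2167, 0.0274]
orientation: [0.986, 0.165, 0.002, 0.001]
wrist_force: [-1.2, 0.7, 5.2]
width: 0.0263
```

Request:
{"method": "play_rows", "body": {
  "motion": [
    {"xyz": [0,0,-0.02],"twist": [0,0,0],"jaw": 0.2},
    {"xyz": [0,0,-0.04],"twist": [0,0,0],"jaw": 0.2},
    {"xyz": [0,0,-0.04],"twist": [0,0,0],"jaw": 0.2},
    {"xyz": [0,0,-0.04],"twist": [0,0,0],"jaw": 0.2},
    {"xyz": [0,0,-0.03],"twist": [0,0,0],"jaw": 0.2},
    {"xyz": [0,0,0],"twist": [0,0,0],"jaw": 0.2}
  ]
}}

```text
time_s: 20.48
eef_pos: [0.6208, -0.2163, 0.2094]
orientation: [0.986, 0.165, 0.004, 0.002]
wrist_force: [-0.8, 0.9, -0.8]
width: 0.0189
```

```bash
python3 go.py .551 .375 .17
```

```text
t 20.475 pos [ 0.6208 -0.2163  0.2094] axes [[0.945, 0.326, 0.008], [0.326, -0.945, -0.003], [0.007, 0.006, -1.0]] w 0.0189 F [-0.8  0.9 -0.8] q [-0.44  0.51  1.45  0.    1.17  0.8 ]
tool shift [ 0.1266 -0.5819  0.037 ]
level twist deg [ 0.33 -0.39]
```

Width fell below 34 mm, so the bottle isn't held. Looking.

Run:
```python
from h import *
from workcell import ctrl
d=ctrl.read_camera("wrist"); cv2.imwrite("pics/w4.png",d["frame"]);np.savez("w4.npz",**d)
d=ctrl.read_camera("scene"); cv2.imwrite("pics/s4.png",cv2.resize(d["frame"][160:400,120:440],None,fx=2,fy=2))
```

```text
(no output)
```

View pics/w4.png

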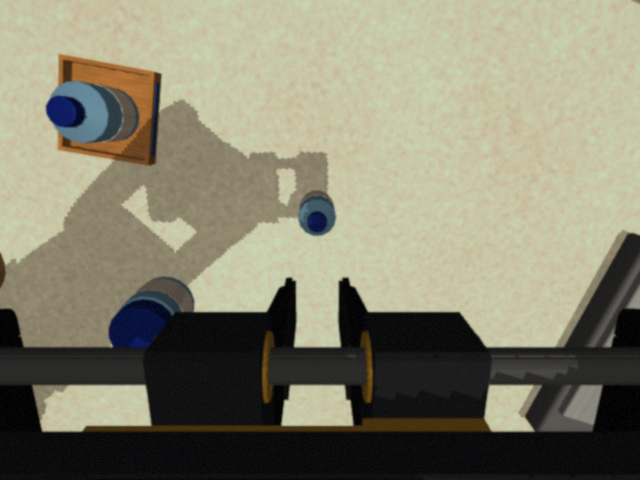

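View pics/s4.png

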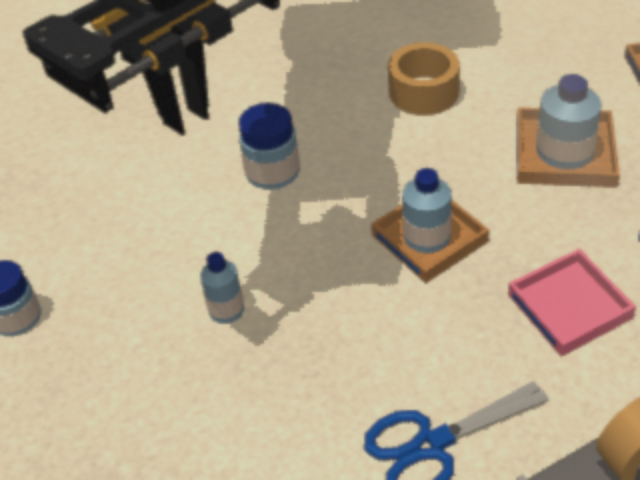

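The small bottle still stands, at wrist pixel (316,222); it seems to have been squeezed out of the pads. Locating it again.

Run:
```python
from h import *
dk=lambda f:(lambda h:(h[...,0]>108)&(h[...,0]<130)&(h[...,1]>150)&(h[...,2]>25))(cv2.cvtColor(f,cv2.COLOR_BGR2HSV))
from workcell import ctrl
d=dict(np.load("w4.npz"))
m,a=blob(dk(d["frame"]),316,222);(x,y),r=cv2.minEnclosingCircle(cv2.findNonZero(m)); print("wrist",x,y,r,ray(d,x,y,.075), 2*r*np.linalg.norm(ray(d,x+1,y,.075)-ray(d,x,y,.075)))
dep=np.median(d["depth"][int(y)-2:int(y)+3,int(x)-2:int(x)+3]); c=np.linalg.solve(d["mtx"],[x,y,1])*dep; print("depth pt",d["R"].T@(c-d["t"]))
h=cv2.cvtColor(d["frame"],cv2.COLOR_BGR2HSV); b,_=blob((h[...,0]>85)&(h[...,0]<130)&(h[...,1]>70),316,218); (x,y),r=cv2.minEnclosingCircle(cv2.findNonZero(b)); print("body",x,y,r,ray(d,x,y,.054))
t=ctrl.read_camera("top"); 
m,a=blob(dk(t["frame"]),431,231);(x,y),r=cv2.minEnclosingCircle(cv2.findNonZero(m)); print("top",x,y,r,ray(t,x,y,.075))
```

```text
wrist 316.5806579589844 221.74192810058594 9.869436264038086 [ 0.62045926 -0.21596726  0.075     ] 0.016513205073818586
depth pt [ 0.62034352 -0.21600991  0.07446402]
body 316.7576904296875 215.0673065185547 18.683334350585938 [ 0.62170495 -0.21582076  0.054     ]
top 372.0434875488281 305.6739196777344 12.837695121765137 [ 0.4675078  -0.09722052  0.075     ]
```

The bottle hasn't moved (0.6205, -0.216), and the +5 N upward force suggests the pads closed on its shoulder. I'll check the real fingertip height in the wrist and scene depth.

Run:
```python
from h import *
from workcell import ctrl
def world(d):
    v,u=np.mgrid[:480,:640]; c=np.stack([(u-d["mtx"][0,2])/d["mtx"][0,0],(v-d["mtx"][1,2])/d["mtx"][1,1],np.ones(u.shape)],-1)*d["depth"][...,None]
    return (c-d["t"])@d["R"]
s=ctrl.state(); print(s["eef_pos"])
for n,d in(("wrist",dict(np.load("w4.npz"))),("scene",ctrl.read_camera("scene"))):
    W=world(d); m=(np.hypot(W[...,0]-s["eef_pos"][0],W[...,1]-s["eef_pos"][1])<.045)&(d["depth"]>0)&(W[...,2]>.1)
    z=W[m][:,2]; print(n,m.sum(),np.percentile(z,[0,1,5,20]).round(4), W[m][np.argsort(z)[:3]].round(4).tolist())
    fr=d["frame"][m]; print(fr.mean(0))
```

```text
[ 0.61960667 -0.21579785  0.20536438]
wrist 55858 [0.2369 0.2533 0.2905 0.3327] [[0.6272, -0.2002, 0.2369], [0.6355, -0.2238, 0.2374], [0.6333, -0.2217, 0.2376]]
[17.23212432 19.70861828 20.97225107]
scene 10184 [0.2323 0.2448 0.2783 0.3508] [[0.6241, -0.2044, 0.2323], [0.627, -0.2004, 0.2325], [0.6133, -0.2085, 0.2325]]
[42.20443833 50.44697565 58.6177337 ]
```

Both cameras put the fingertips about 27 mm above the reported TCP, so the true tip z is eef z + 0.027. That explains the shoulder grip. I'll regrasp at eef z about -0.003 (tip 0.024), opening first.

Request:
{"method": "play_rows", "body": {
  "motion": [
    {"xyz": [0,0,0.0],"twist": [0.3,-0.4,0],"jaw": 1},
    {"xyz": [0,0,0],"twist": [0,0,0],"jaw": 1},
    {"xyz": [0,0,0],"twist": [0,0,0],"jaw": 1},
    {"xyz": [0,0,0],"twist": [0,0,0],"jaw": 1},
    {"xyz": [0,0,0.03],"twist": [0,0,0],"jaw": 1},
    {"xyz": [0,0,0.04],"twist": [0,0,0],"jaw": 1},
    {"xyz": [0,0,0.04],"twist": [0,0,0],"jaw": 1},
    {"xyz": [0,0,0.02],"twist": [0,0,0],"jaw": 1}
  ]
}}

```text
time_s: 21.68
eef_pos: [0.6188, -0.2156, 0.0707]
orientation: [0.986, 0.165, -0.003, -0.002]
wrist_force: [-0.0, -0.2, 0.3]
width: 0.0924
```

```bash
python3 go.py .6208 -.216 -.003
```

```text
t 21.675 pos [ 0.6188 -0.2156  0.0707] axes [[0.945, 0.326, -0.006], [0.326, -0.945, 0.002], [-0.005, -0.004, -1.0]] w 0.0924 F [-0.  -0.2  0.3] q [-0.44  0.66  1.58 -0.    0.91  0.8 ]
tool shift [0.0022 0.0014 0.0737]
level twist deg [-0.24  0.3 ]
```

Request:
{"method": "play_rows", "body": {
  "motion": [
    {"xyz": [0.002,0.001,0.01],"twist": [-0.2,0.3,0],"jaw": 1},
    {"xyz": [0,0,0.015],"twist": [0,0,0],"jaw": 1},
    {"xyz": [0,0,0.015],"twist": [0,0,0],"jaw": 1},
    {"xyz": [0,0,0.015],"twist": [0,0,0],"jaw": 1},
    {"xyz": [0,0,0.01],"twist": [0,0,0],"jaw": 1},
    {"xyz": [0,0,0],"twist": [0,0,0],"jaw": 1}
  ]
}}

```text
time_s: 22.42
eef_pos: [0.6213, -0.2158, 0.0017]
orientation: [0.986, 0.165, 0.0, -0.0]
wrist_force: [-1.1, 0.1, -0.4]
width: 0.0951
```

```bash
python3 go.py .6208 -.216 -.003
```

```text
t 22.425 pos [ 0.6213 -0.2158  0.0017] axes [[0.945, 0.326, 0.0], [0.326, -0.945, 0.001], [0.0, -0.001, -1.0]] w 0.0951 F [-1.1  0.1 -0.4] q [-0.44  0.75  1.62  0.    0.77  0.8 ]
tool shift [-0.0005  0.      0.0047]
level twist deg [-0.03 -0.02]
```

Request:
{"method": "play_rows", "body": {
  "motion": [
    {"xyz": [0,0,0.004],"twist": [0,0,0],"jaw": 0.8},
    {"xyz": [0,0,0],"twist": [0,0,0],"jaw": 0.6},
    {"xyz": [0,0,0],"twist": [0,0,0],"jaw": 0.45},
    {"xyz": [0,0,0],"twist": [0,0,0],"jaw": 0.3},
    {"xyz": [0,0,0],"twist": [0,0,0],"jaw": 0.2},
    {"xyz": [0,0,0],"twist": [0,0,0],"jaw": 0.2},
    {"xyz": [0,0,0],"twist": [0,0,0],"jaw": 0.2},
    {"xyz": [0,0,0],"twist": [0,0,0],"jaw": 0.2}
  ],
  "squeeze": 10
}}

```text
time_s: 23.42
eef_pos: [0.6221, -0.2162, -0.001]
orientation: [0.986, 0.165, 0.001, 0.0]
wrist_force: [0.3, 0.1, -0.2]
width: 0.0337
```

Width is 33.7 mm, so it's gripped. Lift.

Request:
{"method": "play_rows", "body": {
  "motion": [
    {"xyz": [0,0,-0.02],"twist": [0,0,0],"jaw": 0.2},
    {"xyz": [0,0,-0.04],"twist": [0,0,0],"jaw": 0.2},
    {"xyz": [0,0,-0.04],"twist": [0,0,0],"jaw": 0.2},
    {"xyz": [0,0,-0.04],"twist": [0,0,0],"jaw": 0.2},
    {"xyz": [0,0,-0.02],"twist": [0,0,0],"jaw": 0.2},
    {"xyz": [0,0,0],"twist": [0,0,0],"jaw": 0.2}
  ]
}}

```text
time_s: 24.18
eef_pos: [0.6217, -0.2161, 0.1709]
orientation: [0.986, 0.165, 0.003, 0.001]
wrist_force: [0.6, 0.5, -0.5]
width: 0.0334
```

```bash
python3 go.py .551 .375 .16
```

```text
t 24.175 pos [ 0.6217 -0.2161  0.1709] axes [[0.945, 0.326, 0.006], [0.326, -0.945, -0.002], [0.005, 0.004, -1.0]] w 0.0334 F [ 0.6  0.5 -0.5] q [-0.44  0.55  1.49  0.    1.09  0.8 ]
tool shift [ 0.1258 -0.5819  0.0092]
level twist deg [ 0.22 -0.28]
```

Request:
{"method": "play_rows", "body": {
  "motion": [
    {"xyz": [0.005,-0.022,0],"twist": [0,0,0],"jaw": 0.2},
    {"xyz": [0.01,-0.045,0],"twist": [0,0,0],"jaw": 0.2},
    {"xyz": [0.01,-0.045,0],"twist": [0,0,0],"jaw": 0.2},
    {"xyz": [0.01,-0.045,0],"twist": [0,0,0],"jaw": 0.2},
    {"xyz": [0.01,-0.045,0],"twist": [0,0,0],"jaw": 0.2},
    {"xyz": [0.01,-0.045,0],"twist": [0,0,0],"jaw": 0.2},
    {"xyz": [0.01,-0.045,0],"twist": [0,0,0],"jaw": 0.2},
    {"xyz": [0.01,-0.045,0],"twist": [0,0,0],"jaw": 0.2}
  ]
}}

```text
time_s: 25.18
eef_pos: [0.5746, 0.1424, 0.1636]
orientation: [0.986, 0.164, -0.003, -0.001]
wrist_force: [-0.1, 0.4, -0.7]
width: 0.0335
```

```bash
python3 go.py .551 .375 .16
```

```text
t 25.175 pos [0.5746 0.1424 0.1636] axes [[0.946, 0.324, -0.006], [0.324, -0.946, 0.0], [-0.006, -0.002, -1.0]] w 0.0335 F [-0.1  0.4 -0.7] q [0.13 0.47 1.66 0.   1.01 1.37]
tool shift [ 0.053  -0.2277  0.0038]
level twist deg [-0.13  0.34]
```

Request:
{"method": "play_rows", "body": {
  "motion": [
    {"xyz": [0.01,-0.045,-0.002],"twist": [0,0,0],"jaw": 0.2},
    {"xyz": [0.01,-0.045,-0.002],"twist": [0,0,0],"jaw": 0.2},
    {"xyz": [0.01,-0.045,-0.002],"twist": [0,0,0],"jaw": 0.2},
    {"xyz": [0.01,-0.04,0],"twist": [0,0,0],"jaw": 0.2},
    {"xyz": [0.005,-0.02,0],"twist": [0,0,0],"jaw": 0.2},
    {"xyz": [0,0,0],"twist": [0,0,0],"jaw": 0.2},
    {"xyz": [0,0,0],"twist": [0,0,0],"jaw": 0.2}
  ]
}}

```text
time_s: 26.05
eef_pos: [0.5434, 0.3533, 0.1636]
orientation: [0.986, 0.167, -0.009, 0.0]
wrist_force: [-0.1, -0.2, -0.2]
width: 0.0336
```

```bash
python3 go.py .551 .375 .004
```

```text
t 26.05 pos [0.5434 0.3533 0.1636] axes [[0.944, 0.33, -0.018], [0.33, -0.944, -0.004], [-0.018, -0.002, -1.0]] w 0.0336 F [-0.1 -0.2 -0.2] q [0.47 0.55 1.51 0.01 1.1  1.7 ]
tool shift [ 0.0172 -0.0176  0.1594]
level twist deg [-0.12  1.02]
```

Request:
{"method": "play_rows", "body": {
  "motion": [
    {"xyz": [0.015,-0.016,0],"twist": [-0.1,1,0],"jaw": 0.2},
    {"xyz": [0,0,0],"twist": [0,0,0],"jaw": 0.2},
    {"xyz": [0,0,0.03],"twist": [0,0,0],"jaw": 0.2},
    {"xyz": [0,0,0.035],"twist": [0,0,0],"jaw": 0.2},
    {"xyz": [0,0,0.025],"twist": [0,0,0],"jaw": 0.2},
    {"xyz": [0,0,0],"twist": [0,0,0],"jaw": 0.2}
  ]
}}

```text
time_s: 26.8
eef_pos: [0.5552, 0.3717, 0.0719]
orientation: [0.986, 0.165, 0.001, -0.0]
wrist_force: [0.2, 0.7, 0.4]
width: 0.0335
```

```bash
python3 go.py .551 .375 .004
```

```text
t 26.8 pos [0.5552 0.3717 0.0719] axes [[0.945, 0.326, 0.003], [0.326, -0.945, 0.001], [0.003, -0.0, -1.0]] w 0.0335 F [0.2 0.7 0.4] q [ 0.49  0.67  1.56 -0.    0.91  1.73]
tool shift [-0.0031 -0.0044  0.0679]
level twist deg [-0.01 -0.17]
```

Request:
{"method": "play_rows", "body": {
  "motion": [
    {"xyz": [-0.003,-0.004,0.01],"twist": [0,-0.2,0],"jaw": 0.2},
    {"xyz": [0,0,0.015],"twist": [0,0,0],"jaw": 0.2},
    {"xyz": [0,0,0.015],"twist": [0,0,0],"jaw": 0.2},
    {"xyz": [0,0,0.008],"twist": [0,0,0],"jaw": 0.2},
    {"xyz": [0,0,0],"twist": [0,0,0],"jaw": 0.2}
  ]
}}

```text
time_s: 27.42
eef_pos: [0.552, 0.375, 0.0231]
orientation: [0.986, 0.165, 0.001, -0.0]
wrist_force: [-0.4, -0.3, -0.7]
width: 0.0336
```

```bash
python3 go.py .551 .375 .003
```

```text
t 27.425 pos [0.552  0.375  0.0231] axes [[0.946, 0.325, 0.002], [0.325, -0.946, 0.001], [0.002, -0.001, -1.0]] w 0.0336 F [-0.4 -0.3 -0.7] q [0.5  0.73 1.59 0.   0.82 1.74]
tool shift [-0.001  -0.0003  0.0201]
level twist deg [-0.04 -0.13]
```

Request:
{"method": "play_rows", "body": {
  "motion": [
    {"xyz": [-0.001,0,0.008],"twist": [0,-0.1,0],"jaw": 0.2},
    {"xyz": [0,0,0.006],"twist": [0,0,0],"jaw": 0.2},
    {"xyz": [0,0,0.003],"twist": [0,0,0],"jaw": 0.2},
    {"xyz": [0,0,0.0],"twist": [0,0,0],"jaw": 0.2}
  ]
}}

```text
time_s: 27.92
eef_pos: [0.5514, 0.3749, 0.0055]
orientation: [0.986, 0.165, 0.001, -0.0]
wrist_force: [0.4, -0.5, 0.3]
width: 0.0335
```

Request:
{"method": "play_rows", "body": {
  "motion": [
    {"xyz": [0,0,0.002],"twist": [0,0,0],"jaw": 0.2},
    {"xyz": [0,0,0.001],"twist": [0,0,0],"jaw": 0.2},
    {"xyz": [0,0,0.0],"twist": [0,0,0],"jaw": 0.2}
  ]
}}

```text
time_s: 28.3
eef_pos: [0.5517, 0.375, 0.0031]
orientation: [0.986, 0.165, 0.001, -0.001]
wrist_force: [0.5, -0.3, -0.7]
width: 0.0333
```

Request:
{"method": "play_rows", "body": {
  "motion": [
    {"xyz": [0,0,0],"twist": [0,0,0],"jaw": 0.45},
    {"xyz": [0,0,0],"twist": [0,0,0],"jaw": 0.65},
    {"xyz": [0,0,0],"twist": [0,0,0],"jaw": 0.9},
    {"xyz": [0,0,0],"twist": [0,0,0],"jaw": 1},
    {"xyz": [0,0,0],"twist": [0,0,0],"jaw": 1},
    {"xyz": [0,0,0],"twist": [0,0,0],"jaw": 1}
  ]
}}

```text
time_s: 29.05
eef_pos: [0.5518, 0.3751, 0.0032]
orientation: [0.986, 0.165, 0.001, -0.001]
wrist_force: [-0.1, 0.3, -0.6]
width: 0.0875
```

Request:
{"method": "play_rows", "body": {
  "motion": [
    {"xyz": [0,0,-0.02],"twist": [0,0,0],"jaw": 1},
    {"xyz": [0,0,-0.04],"twist": [0,0,0],"jaw": 1},
    {"xyz": [0,0,-0.04],"twist": [0,0,0],"jaw": 1},
    {"xyz": [0,0,-0.04],"twist": [0,0,0],"jaw": 1},
    {"xyz": [0,0,-0.04],"twist": [0,0,0],"jaw": 1},
    {"xyz": [0,0,0],"twist": [0,0,0],"jaw": 1},
    {"xyz": [0,0,0],"twist": [0,0,0],"jaw": 1}
  ]
}}

```text
time_s: 29.92
eef_pos: [0.5512, 0.3747, 0.197]
orientation: [0.986, 0.165, 0.004, -0.002]
wrist_force: [0.4, -0.3, -0.5]
width: 0.0954
```

```bash
python3 go.py .551 .375 .2
python3 - <<'E'
from h import *
from workcell import ctrl
d=ctrl.read_camera("scene"); f=d["frame"]; cv2.imwrite("pics/s5.png",f)
h=cv2.cvtColor(f,cv2.COLOR_BGR2HSV); dk=(h[...,0]>108)&(h[...,0]<130)&(h[...,1]>120)&(h[...,2]>25)
for n,X,z in(("L",(.610,.189),.099),("M",(.641,-.006),.089),("S",(.551,.375),.079),("jw",(.467,-.097),.075),("jn",(.522,-.389),.06)):
    q=d["mtx"]@(d["R"]@[*X,z-.005]+d["t"]); q=q[:2]/q[2]
    m,a=blob(dk,*q); x,y,w,hh=cv2.boundingRect(m); print(n,q.round(),(x,y,w,hh),ray(d,x+w/2,y+hh/2,z-.005).round(4))
E
```

```text
t 29.925 pos [0.5512 0.3747 0.197 ] axes [[0.946, 0.326, 0.007], [0.325, -0.946, 0.004], [0.008, -0.002, -1.0]] w 0.0954 F [ 0.4 -0.3 -0.5] q [0.5  0.54 1.44 0.   1.15 1.74]
tool shift [-0.0001 -0.0003 -0.003 ]
level twist deg [-0.11 -0.45]
L [405. 201.] (328, 245, 11, 11) [ 0.6562 -0.0155  0.094 ]
M [334. 248.] (328, 245, 11, 11) [ 0.6475 -0.0101  0.084 ]
S [452. 168.] (494, 149, 17, 25) [0.5938 0.4917 0.074 ]
jw [253. 219.] (240, 212, 26, 23) [ 0.4791 -0.1021  0.07  ]
jn [121. 298.] (109, 291, 24, 22) [ 0.5326 -0.3909  0.055 ]
```

View pics/s5.png

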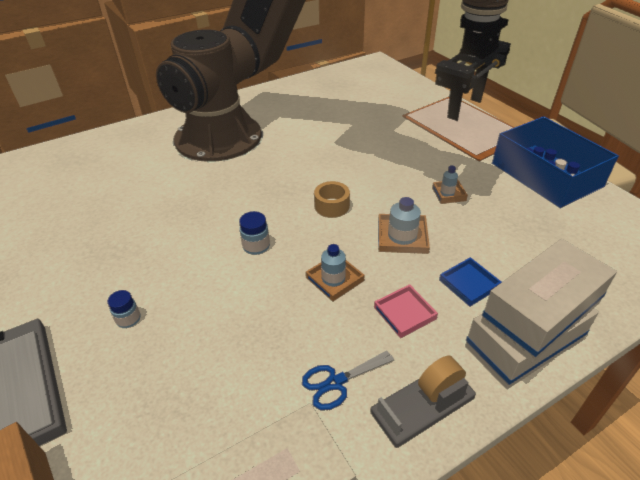

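All three bottles stand upright in their trays, with caps at (405,203), (333,250) and (452,169), within 2 px of the predicted spots. The cap mask missed the washed-out L and S caps, so those two I checked by eye. The jars and tape are in place and the gripper is clear, so I'm handing in.

```bash
python3 -c "
from workcell import ctrl
print(ctrl.close_job())"
```

```text
the job is handed in; nothing more can be done
None
```

I packed the bottles in order (large, medium, small), set each one down and released it, and handed the job in at about 30 s of the 83 s allowed. The hand-in returned no verdict.

- **Small bottle:** the first grasp failed because the pads closed on its shoulder. Camera depth showed the fingertips about 27 mm higher than the reported tool position. The bottle stayed upright and in place, and a lower second grasp worked.
- **Final picture:** all three bottles stand upright in their own trays. The jars and tape roll look unmoved, and the gripper is clear above everything.
- **Weak check:** the numeric cap check on the final picture only worked for the medium bottle, about 8 mm from its tray centre. It picked up wrong objects for the large and small bottles, so I compared those two by eye with their predicted pixels; they matched within about 2 px. The wide and narrow jars measured about 13 and 11 mm from their first positions, but those come from a different camera and a rough cap-height assumption.

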